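# Take the glue-line temperature

## Robot

A 7-joint arm with a two-finger parallel gripper is mounted at the origin on the work surface. World frame = base frame: x ahead of the robot, y to its left, z up, the work surface at z = 0. Lengths are in m, angles in rad, forces in N, time in s.
With the tool pointing down it reaches from about 0.425 to 0.875 m from the base axis. Payload 9.9 kg.
Tool frame: the origin (TCP) lies between the finger pads; the fingertips stand 8 mm ahead of it and the grasp point (between the pads) lies 11 mm behind it; z points along the fingers, y is the line along which they close (so a half turn about z gives the same grasp; the last joint's range is limited). The gripper opens to 85 mm and grips with 20 to 120 N. Pads are 22 mm wide; open, the fingers measure 114 mm over their backs; the gripper's body (76 mm by 85 mm) begins 54 mm behind the grasp point. The pads swing forward as they close: fully open they stand 13 mm farther back than shut.
Start: joints at [1.189, 0.576, 0.025, 1.437, -0.015, 1.129, -0.057], TCP at [0.198, -0.645, 0.239] pointing down, gripper open.
Joint ranges: [-2.76, 2.76], [-0.34, 2.15], [-1.52, 1.57], [0.19, 2.46], [-1.09, 4.23], [0.17, 1.99], [-2.82, 2.82]. Speed limits (rad/s): [2.22, 2.22, 3.01, 3.01, 3.14, 3.14, 3.14].

## Interface

Orientations are given as a 3x3 rotation matrix whose columns are the frame's x, y, z axes.
In Python, from plant import arm, hand, solve_ik, sensors, optics, ticket gives the robot as it stands. Calls block until the motion is done:
- arm.reach(position, orientation): joint-space move of the TCP to a pose.
- arm.move_straight(position, attitude=None, speed=0.15, threshold=None): straight line of the TCP; attitude=None keeps the orientation; speed is the mean speed in m/s. With threshold (N) it stops when the force on the tool has changed by that much, and returns True; else False.
- arm.movej(angles): joint-space move.
- hand.let_go() and hand.grasp(): open the fingers fully, or close them until they stop; the grip force is fixed at half the most.
- arm.dwell(seconds).
- solve_ik(position, orientation): joint angles nearest the present ones, or None.
- sensors.get_obs(): the state.
- optics.capture(name): name is "scene" or "top" or "wrist"; returns a dict with "color" (384x512x3 uint8, red, green, blue), "z_map" (384x512 float32, m along the optical axis (not along the pixel's ray), 0 where there is no reading), "intrinsics" (3x3 intrinsics, pixels), "R" (3x3) and "t" (3): a world point X has camera coordinates R X + t. Camera axes: x right, y down, z forward; pixel columns grow to the right and rows downward; lengths in m; the calibration is good to about 2 mm. The wrist camera is an equidistant fisheye: a pixel r from the principal point sees the ray r / f radians off the axis. A picture is of the moment at which its call begins.
A pose or a line that the arm cannot do raises arm.PlanningError and nothing moves.
- ticket.hand_in(): hands the job in; it is judged then, once.
The state is a dict: "clock": time; "joints": joint angles; "joint_velocities": joint speeds; "effort": joint torques, N m; "position": TCP position; "tcp_rot": TCP orientation; "wrist_force": force on the tool from outside, world axes, zero at the start; "ft_torque": the same for the moment, N m; "grip_width": finger opening in m; "finger_force": force on a finger pad.
Only numpy, scipy, OpenCV 4.12 (cv2) and the standard library are available. Lean on these libraries where they do the work, as an engineer would, in place of code of your own. Each camera call takes 0.05 s, during which the arm holds its last target. There are 200 camera calls.

## Task

Find the infrared thermometer (the tool with the boxy square head and the short round nose) in the plywood tool crate, lift it out and lay it flat on the middle of the grey silicone palette; let go, then take it again by its handle. Aim it squarely and level at the middle of the front edge (the one facing the robot) of the clamped maple board, halfway between the two clamps, with the nose about 8 cm from the wood and not touching it, and hold it still for 2 seconds. Then lay it flat on the middle of the palette again, keeping the other things in the crate and the jar, scraper and tile rack where they are.

Things in the scene. Friction and masses are not known exactly. Their poses are not given: they have to be found in the camera images.
- thermometer: Infrared thermometer, black, straight, 180 mm long, 0.2 kg, lying flat. Origin: on its underside near its centre of mass; x from handle to nose, z up. Handle 26 wide, 28 high, x=-100 to +10 (hold near -45); boxy head 42 wide, 40 high, x=+10 to +65; round nose 28 in diameter to x=+80, axis 20 above underside. Starts with its handle in a crate lane, out of fingers' reach; its head stands free.
- nose (a point): Centre of the thermometer's nose tip; axes as the thermometer's; it looks along +x.
- crate: Open plywood crate, fixed, 265 (x) x 325 (y) x 55 high, walls and floor 6. Origin: centre of its underside; z up. Three lanes for tool handles run along x, at y=-85, 0 and +85, from the -x wall to x=-28: pairs of 6-thick ribs 35 apart, tops 41 above the underside. The rest is open floor; tools lie with heads towards +x.
- torch: Torch in another lane, black plastic: same kind of handle (handle 110 x 26 wide x 28 high from x=-100 to x=+10), round flared head 40 in diameter to x=+70. Origin and axes as the thermometer's. To be left in the crate.
- roller: Seam roller in another lane: maple handle (handle 110 x 26 wide x 28 high from x=-100 to x=+10), steel fork 46 wide, rubber roller 36 in diameter to x=+62. Origin and axes as the thermometer's. To be left in the crate.
- wedge: Maple offcut 32 x 80 x 22 high lying in the crate's open end. Origin: centre of its underside.
- pad: Steel clamp pad, disc 32 in diameter, 14 high, in the crate's open end. Origin: centre of its underside.
- board: Maple board, fixed, on blocks, held by two blue bar clamps: 320 wide (y), 162 deep (x), 45 thick, underside 55 and top 100 above the bench. Origin: on the bench below the middle of its front edge; x points into the board, square to the front edge face, z up. Clamp jaws 26 wide at y=-90 and +90 stand 22 in front of that face, z 51 to 126; bars lie over the board.
- spot (a point): The spot to aim at: on the board's front edge face, halfway between the clamps, at mid thickness, 77.5 above the bench; axes as the board's.
- palette: Grey hard silicone palette, fixed, flat slab 260 (x) x 180 (y) x 6 thick. Origin: centre of its underside, on the bench; z up.
- jar: Closed stoneware jar, 76 in diameter, 101 high, loose. Origin: centre of its underside.
- scraper: Stainless scraper, lying flat, 198 long, blade 70 wide, 18 high, loose. Origin: on its underside where handle meets blade; blade along +x.
- rack: White notched plastic rack 110 (x) x 200 (y) with five leaning white tiles, 110 high, loose, 1.3 kg. Origin: centre of its underside.

How it is judged:
On the way, in this order (a step that is already met when the one before it is completed fails the run):
1. the thermometer lies flat on the palette and the fingers have let go of it (x of thermometer in the frame of palette between -0.07 and 0.07 m and y of thermometer in the frame of palette between -0.06 and 0.06 m and z of thermometer in the frame of palette between 0.002 and 0.011 m and angle between thermometer's own z axis and vertical below 0.12 rad and linear speed of thermometer below 0.02 m/s and contact force between the fingers and thermometer below 0.1 N), for 0.2 s.
2. held by its handle, the thermometer is aimed level and square at the spot from about 8 cm and kept still for 1.5 s (x of spot in the frame of nose between 0.045 and 0.115 m and y of spot in the frame of nose between -0.015 and 0.015 m and z of spot in the frame of nose between -0.015 and 0.015 m and angle between the x axis of thermometer and the x axis of board, either way round below 0.26 rad and angle between thermometer's own z axis and vertical below 0.3 rad and x of the grasp point in the frame of thermometer below -0.005 m and contact force between the fingers and thermometer above 1 N and linear speed of thermometer below 0.03 m/s and angular speed of thermometer below 0.25 rad/s), for 1.5 s.
At the end, for the whole second after the job is handed in: Thermometer flat on the palette (tilt under 0.12 rad, underside within 5 mm of its top), origin within 70 mm (palette x) and 60 mm (palette y) of its centre, at rest, released; torch, roller, offcut and pad in the crate; jar, scraper and rack within 30 mm of their starts (all of step 1 and x of torch in the frame of crate between -0.13 and 0.13 m and y of torch in the frame of crate between -0.16 and 0.16 m and z of torch in the frame of crate between -0.01 and 0.05 m and x of roller in the frame of crate between -0.13 and 0.13 m and y of roller in the frame of crate between -0.16 and 0.16 m and z of roller in the frame of crate between -0.01 and 0.05 m and x of wedge in the frame of crate between -0.13 and 0.13 m and y of wedge in the frame of crate between -0.16 and 0.16 m and z of wedge in the frame of crate between -0.01 and 0.05 m and x of pad in the frame of crate between -0.13 and 0.13 m and y of pad in the frame of crate between -0.16 and 0.16 m and z of pad in the frame of crate between -0.01 and 0.05 m and not (distance of any of jar, scraper, rack from where it was at the start of the episode above 0.03 m)); the robot touches nothing.
It fails at once if the jar, the scraper or the tile rack is moved by more than 30 mm (distance of any of jar, scraper, rack from where it was at the start of the episode above 0.03 m).
It fails at once if the torch or the roller is lifted out of the crate (z of any of torch, roller in the frame of crate above 0.06 m).
It fails at once if the thermometer touches the board or its clamps (contact force between thermometer and board above 1 N).
It also fails if it takes over 66 s, if anything falls off the work surface, if the arm or the gripper's body presses on something with over 40 N, if the wrist force passes 120 N, or if a joint passes its speed limit or range.

## Working session

There is one attempt and no reset: what is moved stays moved. The work goes in short steps, each a Python script; the robot and the scene stay as the last script left them, time stands still between calls to the robot, and variables do not carry over. Pictures are saved under pics/ and viewed, at most 10 in all, crops included, and the job is handed in when it is done.

```bash
mkdir -p pics; ls; cat > h.py <<'E'
import numpy as np, cv2
from plant import arm, hand, solve_ik, sensors, optics, ticket
def cap(n,f=None):
    c=optics.capture(n)
    if f: cv2.imwrite(f,c["color"][:,:,::-1])
    return c
def cloud(c):
    """world points per pixel from depth (pinhole cameras)"""
    z=c["z_map"];K=c["intrinsics"];v,u=np.indices(z.shape)
    P=np.stack([(u-K[0,2])/K[0,0]*z,(v-K[1,2])/K[1,1]*z,z],-1)
    return (P-c["t"])@c["R"]
E
python3 - <<'E'
from h import *
import pickle
d={}
for n in("top","scene"):
    d[n]=cap(n,f"pics/{n}0.png"); c=d[n]
    print(n,c["intrinsics"].tolist(),(-c["R"].T@c["t"]).round(3),c["R"].round(3).tolist())
pickle.dump(d,open("d.pkl","wb"))
o=sensors.get_obs();print(o["clock"],o["position"],o["tcp_rot"].round(3) if hasattr(o["tcp_rot"],"round") else o["tcp_rot"],o["grip_width"])
E
```

```text
pics
top [[389.9643210691036, 0.0, 258.63621829619234], [0.0, 389.9643210691036, 192.14424091267497], [0.0, 0.0, 1.0]] [ 0.43  -0.077  1.092] [[-0.005, -1.0, -0.013], [-0.991, 0.007, -0.132], [0.132, 0.013, -0.991]]
scene [[350.74743006820773, 0.0, 250.46426672807658], [0.0, 350.74743006820773, 192.40371273701922], [0.0, 0.0, 1.0]] [1.536 0.018 0.696] [[-0.1, 0.995, 0.013], [0.547, 0.066, -0.835], [-0.831, -0.077, -0.551]]
0.1 [ 0.19797817 -0.6449274   0.23852772] [[ 0.956  0.293 -0.   ]
 [ 0.293 -0.956  0.001]
 [-0.    -0.001 -1.   ]] 0.08561500499083775
```

View pics/top0.png

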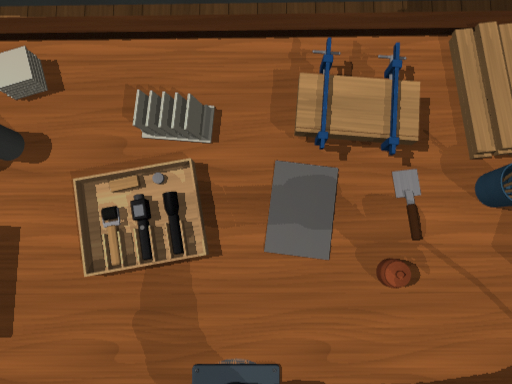

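View pics/scene0.png

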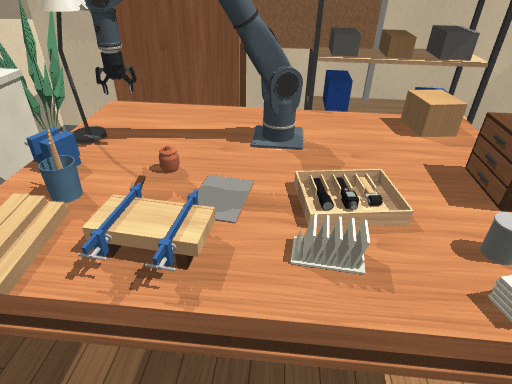

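The top view has the palette at (303,210), the board front at about row 135, and the crate centred at (140,217). The middle tool, with its head at (141,209), looks boxy, so I'll enlarge the crate to identify it and measure everything.

```bash
cat > m.py <<'E'
from h import *
import pickle
d=pickle.load(open("d.pkl","rb"));c=d["top"];P=cloud(c);im=c["color"];hsv=cv2.cvtColor(im,cv2.COLOR_RGB2HSV)
cv2.imwrite("pics/crate.png",cv2.resize(im[155:280,65:215,::-1],None,fx=5,fy=4.8*1,interpolation=cv2.INTER_CUBIC)[:600])
def box(m,P,name):
    n,l,s,_=cv2.connectedComponentsWithStats(m.astype(np.uint8))
    for i in range(1,n):
        if s[i,4]<60: continue
        p=P[l==i]; r=cv2.minAreaRect(p[:,:2].astype(np.float32))
        print(name,s[i].tolist(),"c",np.round(r[0],4),"size",np.round(r[1],4),"ang",round(r[2],2),"z",np.percentile(p[:,2],[5,50,95]).round(4))
v,u=np.indices(im.shape[:2])
roi=lambda a,b,e,f:(u>=a)&(u<b)&(v>=e)&(v<f)
# crate rim
box(roi(65,215,150,282)&(P[...,2]>.047)&(P[...,2]<.065)&(hsv[...,2]>80),P,"rim")
# dark tools above floor in crate
box(roi(90,195,180,265)&(hsv[...,2]<70)&(P[...,2]>.028)&(P[...,2]<.06),P,"dark")
box(roi(90,195,180,265)&(hsv[...,2]<70)&(P[...,2]>.0405)&(P[...,2]<.06),P,"darkhead")
# palette
box(roi(255,350,150,270)&(hsv[...,1]<60)&(P[...,2]<.02),P,"palette")
# board top / front edge
bt=roi(290,425,70,145)&(P[...,2]>.092)&(P[...,2]<.107)&(hsv[...,0]<30)
box(bt,P,"board")
p=P[bt]; print("blue")
bl=roi(290,425,30,160)&(hsv[...,0]>95)&(hsv[...,0]<125)&(hsv[...,1]>120)&(P[...,2]>.05)
box(bl,P,"clamp")
p=P[bt][:,:2];r=cv2.boxPoints(cv2.minAreaRect(p.astype(np.float32)));print(r.round(4))
E
python3 m.py
```

```text
rim [73, 158, 133, 119, 1114] c [0.5063 0.26  ] size [0.2656 0.3267] ang 9.82 z [0.0496 0.0535 0.0568]
dark [163, 192, 20, 63, 645] c [0.4892 0.1683] size [0.1692 0.0366] ang 10.19 z [0.0294 0.0341 0.045 ]
dark [131, 194, 21, 67, 611] c [0.4792 0.2537] size [0.179  0.0406] ang 9.43 z [0.0291 0.0338 0.0461]
dark [101, 207, 17, 14, 173] c [0.5172 0.3457] size [0.0334 0.0391] ang 10.02 z [0.0295 0.0376 0.0419]
darkhead [163, 192, 12, 21, 151] c [0.5461 0.1791] size [0.0534 0.0284] ang 10.27 z [0.0411 0.0434 0.0466]
darkhead [131, 198, 17, 22, 175] c [0.5275 0.2623] size [0.0585 0.0399] ang 10.52 z [0.0414 0.0443 0.0471]
palette [264, 161, 74, 99, 5848] c [ 0.5271 -0.1821] size [0.1789 0.2577] ang 82.46 z [0.0013 0.0046 0.0079]
board [295, 73, 29, 61, 1473] c [ 0.8013 -0.2002] size [0.0659 0.1631] ang 84.81 z [0.0953 0.0985 0.1014]
board [326, 75, 66, 64, 3764] c [ 0.7894 -0.3294] size [0.1686 0.1632] ang 84.69 z [0.0954 0.0984 0.1014]
board [396, 81, 24, 61, 1293] c [ 0.7773 -0.458 ] size [0.0596 0.1629] ang 85.27 z [0.0951 0.0984 0.1014]
blue
clamp [315, 38, 18, 111, 600] c [ 0.6892 -0.1983] size [0.0729 0.5674] ang 72.2 z [0.089  0.1224 0.1262]
clamp [381, 43, 21, 112, 790] c [ 0.6515 -0.315 ] size [0.1483 0.6331] ang 56.1 z [0.077  0.1215 0.126 ]
[[ 0.6935 -0.4799]
 [ 0.8809 -0.4971]
 [ 0.9103 -0.1772]
 [ 0.723  -0.1599]]
```

View pics/crate.png

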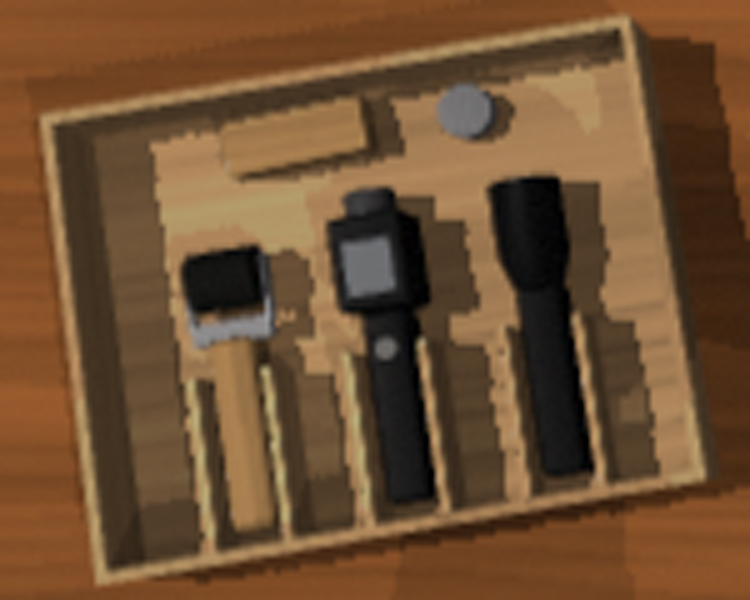

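The middle tool, with its screen, boxy head and round nose, is the thermometer. Roller is left of it and torch is right. Next is the head grasp.

```bash
cat >> h.py <<'E'
def down(deg):
    c,s=np.cos(np.radians(deg)),np.sin(np.radians(deg))
    return np.array([[c,s,0],[s,-c,0],[0,0,-1.]])
def ax(deg): return np.array([np.cos(np.radians(deg)),np.sin(np.radians(deg)),0])
def st(t=""):
    o=sensors.get_obs();print(t,"t",round(o["clock"],2),"p",np.round(o["position"],4),"w",round(o["grip_width"],4),"f",np.round(o["finger_force"],1),"F",np.round(o["wrist_force"],1))
TH=10.; HEAD=np.array([.5255,.2612,0]); PAL=np.array([.527,-.182,0]); BY=-5.3; SPOT=np.array([.7088,-.3205,.0775])
E
python3 - <<'E'
from h import *
for n,p,y in(("a",HEAD+[0,0,.017],TH),("b",PAL+.037*ax(BY)+[0,0,.017],BY),("c",SPOT-.205*ax(BY),BY)):
    q=solve_ik(p,down(y)); print(n,None if q is None else np.round(q,2))
arm.reach(HEAD+[0,0,.2],down(TH)); st()
arm.move_straight(HEAD+[0,0,.075],speed=.2)
cap("wrist","pics/w1.png"); st()
E
```

```text
a [-0.5   0.72 -0.06  1.89  0.08  0.53 -2.02]
b [ 0.22  0.73  0.03  1.87 -0.04  0.54 -1.39]
c [ 0.41  0.63  0.07  1.85 -0.07  0.66 -1.14]
 t 3.47 p [0.5259 0.2604 0.1999] w 0.0857 f 0.0 F [ 0.5 -0.5 -0.4]
 t 4.29 p [0.5263 0.2617 0.0763] w 0.0856 f 0.0 F [ 0.3 -0.4 -0.5]
```

View pics/w1.png

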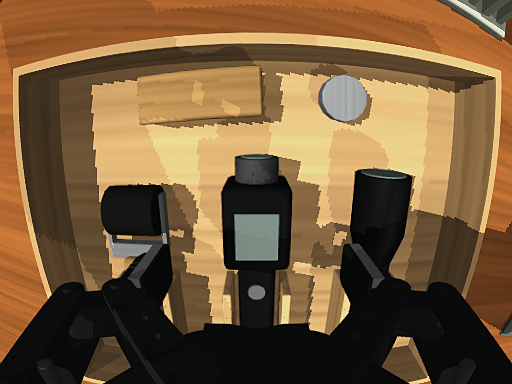

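The wrist view shows the head (222–291, centre about 257) centred between the fingertips (about 170 and 345), aligned with the lane. I'll descend with a force guard.

```bash
python3 - <<'E'
from h import *
hit=arm.move_straight(HEAD+[0,0,.017],speed=.1,threshold=10); st(hit)
if not hit:
    hand.grasp(); st("grip")
    arm.move_straight(HEAD+[0,0,.20],speed=.12); st("up")
cap("wrist","pics/w2.png"); cap("top","pics/t2.png")
E
```

```text
False t 5.03 p [0.5257 0.2615 0.0174] w 0.0855 f 0.0 F [-0.   0.2  0.1]
grip t 5.5 p [0.5258 0.2614 0.0176] w 0.0412 f 61.3 F [-0.4 -0.4  5.5]
up t 7.17 p [0.5252 0.261  0.1993] w 0.0415 f 60.8 F [-0.4  0.1 -2.9]
```

View pics/w2.png

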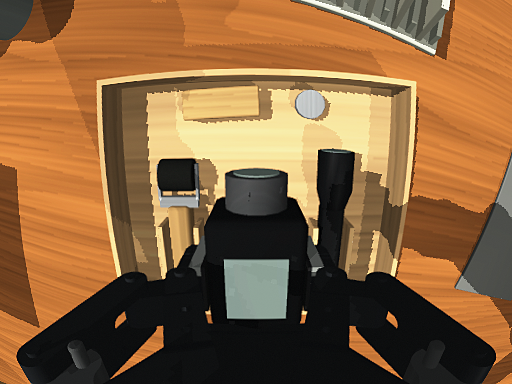

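It's held, straight and centred (head at 205–308), with the other tools undisturbed. Next I'll lay it on the palette.

```bash
python3 - <<'E'
from h import *
g=PAL+.037*ax(BY)
arm.reach(g+[0,0,.2],down(BY)); st()
arm.move_straight(g+[0,0,.045],speed=.2)
hit=arm.move_straight(g+[0,0,.0175],speed=.05,threshold=6); st(hit)
hand.let_go(); arm.dwell(.3)
arm.move_straight(g+[0,0,.13],speed=.15)
arm.move_straight(PAL-.10*ax(BY)+[0,0,.2],speed=.2)
st()
c=cap("top","pics/t3.png");P=cloud(c);hsv=cv2.cvtColor(c["color"],cv2.COLOR_RGB2HSV)
m=(abs(P[...,0]-.527)<.14)&(abs(P[...,1]+.182)<.1)&(P[...,2]>.024)&(P[...,2]<.06)&(hsv[...,2]<70)
cv2.imwrite("pics/t3c.png",cv2.resize(c["color"][140:280,240:360,::-1],None,fx=4,fy=4,interpolation=cv2.INTER_CUBIC))
n,l,s,_=cv2.connectedComponentsWithStats(m.astype(np.uint8))
for i in range(1,n):
    if s[i,4]>60:
        p=P[l==i];print(s[i],cv2.minAreaRect(p[:,:2].astype(np.float32)),np.percentile(p[:,2],[5,50,95]))
        k=p[:,2]<.0375; print("handle",cv2.minAreaRect(p[k][:,:2].astype(np.float32)))
E
```

```text
t 8.92 p [ 0.5644 -0.1836  0.2002] w 0.0413 f 60.8 F [-0.3  0.3 -2.1]
True t 10.39 p [ 0.5633 -0.1854  0.0176] w 0.0413 f 61.8 F [-1.7  0.   6.7]
 t 13.02 p [ 0.4282 -0.1729  0.1997] w 0.0853 f 0.0 F [ 0.4 -0.5  0. ]
[295 180  17  33 310] ((0.5600852966308594, -0.18373283743858337), (0.04195573180913925, 0.0897124782204628), 84.710693359375) [0.02974757 0.04220672 0.0471722 ]
handle ((0.5605239868164062, -0.17924322187900543), (0.033060722053050995, 0.0898834839463234), 84.22303771972656)
```

View pics/t3c.png

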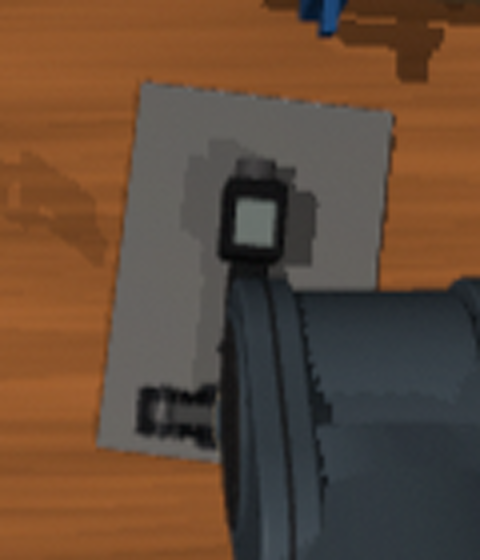

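It lies flat near the palette middle: head at about (253,222) in the crop, measured yaw −5.3°, origin about (0.525, −0.180). Next I take the handle and move to the aim pose.

```bash
python3 - <<'E'
from h import *
T=np.array([.5251,-.1804,0]); g=T-.045*ax(BY)
arm.move_straight(g+[0,0,.12],attitude=down(BY),speed=.2)
hit=arm.move_straight(g+[0,0,.015],speed=.1,threshold=8); st(hit)
hand.grasp(); st("grip")
z=sensors.get_obs()["position"][2]
arm.move_straight(g+[0,0,z+.12],speed=.12); st("up")
a=SPOT-.205*ax(BY); a[2]=z+.0515
arm.move_straight(a+[0,0,.06],attitude=down(BY),speed=.15)
arm.move_straight(a,speed=.1); st("aim")
c=cap("top","pics/t4.png");cap("wrist","pics/w4.png");s=cap("scene","pics/s4.png")
P=cloud(c);hsv=cv2.cvtColor(c["color"],cv2.COLOR_RGB2HSV)
m=(P[...,0]>.53)&(P[...,0]<.68)&(abs(P[...,1]+.31)<.06)&(P[...,2]>.06)&(P[...,2]<.12)&(hsv[...,2]<80)
p=P[m];print(m.sum(),cv2.minAreaRect(p[:,:2].astype(np.float32)),np.percentile(p[:,2],[5,50,95]))
k=cv2.resize(c["color"][60:200,270:440,::-1],None,fx=4,fy=4,interpolation=cv2.INTER_CUBIC)
cv2.imwrite("pics/t4c.png",k)
cv2.imwrite("pics/s4c.png",cv2.resize(s["color"][150:290,70:260,::-1],None,fx=4,fy=4,interpolation=cv2.INTER_CUBIC))
E
```

```text
False t 14.9 p [ 0.4806 -0.1763  0.0155] w 0.0852 f 0.0 F [0.  0.2 0.4]
grip t 15.48 p [ 0.4804 -0.1764  0.0154] w 0.0252 f 59.8 F [-1.5 -0.3  5.7]
up t 16.63 p [ 0.4798 -0.1762  0.1347] w 0.025 f 58.9 F [ 0.1 -0.4 -2.9]
aim t 18.38 p [ 0.505  -0.3015  0.0673] w 0.0249 f 58.9 F [ 0.4  0.2 -2.2]
357 ((0.5796588063240051, -0.30667567253112793), (0.041718900203704834, 0.10077802836894989), 84.2942886352539) [0.07038118 0.09323661 0.0981485 ]
```

View pics/t4c.png

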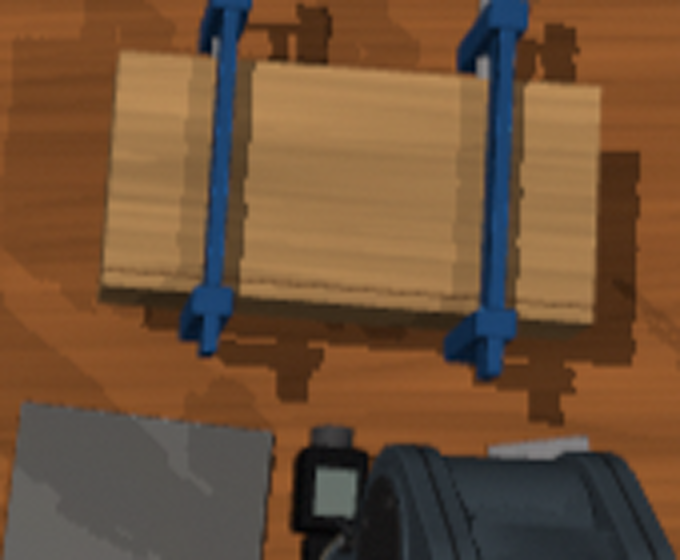

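View pics/w4.png

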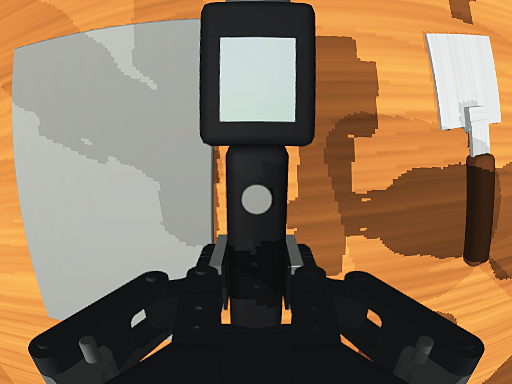

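The tool is held straight (wrist view: head 200–315, handle 228–288) and in the top view the nose at (332,435) points at the gap between the clamps. Before holding, I'll check the head's tilt and height, and the clamp midpoint, from depth.

```bash
python3 - <<'E'
from h import *
c=cap("top");P=cloud(c);hsv=cv2.cvtColor(c["color"],cv2.COLOR_RGB2HSV)
L=(P-SPOT*[1,1,0])@np.stack([ax(BY),ax(BY+90),[0,0,1]],1)   # board frame
m=(L[...,0]>-.148)&(L[...,0]<-.098)&(abs(L[...,1])<.018)&(P[...,2]>.09)&(P[...,2]<.11)
p=L[m];A=np.c_[p[:,:2]-p[:,:2].mean(0),np.ones(len(p))];print(m.sum(),"slope x,y, z",np.linalg.lstsq(A,p[:,2],rcond=None)[0])
b=(hsv[...,0]>95)&(hsv[...,0]<125)&(hsv[...,1]>120)&(P[...,2]>.115)&(P[...,2]<.135)&(L[...,0]<-.002)&(L[...,0]>-.03)
for s in(1,-1):
    q=L[b&(L[...,1]*s>.05)&(L[...,1]*s<.13)];print(len(q),np.percentile(q[:,1],[2,50,98]),np.percentile(q[:,0],[2,98]))
bt=(abs(L[...,1])<.06)&(abs(P[...,2]-.099)<.006)&(L[...,0]>-.02)&(L[...,0]<.03);print("front",L[bt][:,0].min())
E
```

```text
243 slope x,y, z [-0.00576751 -0.00712656  0.09687774]
91 [0.08022546 0.09152084 0.10302055] [-0.02899345 -0.00301737]
98 [-0.09930776 -0.08711409 -0.07595434] [-0.02827954 -0.0025794 ]
front -0.0008308674320580988
```

It is level to 0.01 rad, at the right height, and centred within about 2 mm. Now I hold, then put it back.

```bash
python3 - <<'E'
from h import *
arm.dwell(2.3); st("held")
a=sensors.get_obs()["position"]
arm.move_straight(a+np.array([0,0,.06]),speed=.12)
g=PAL-.045*ax(BY)
arm.move_straight(g+[0,0,.12],attitude=down(BY),speed=.15)
arm.move_straight(g+[0,0,.04],speed=.15)
hit=arm.move_straight(g+[0,0,.0155],speed=.05,threshold=6); st(hit)
hand.let_go(); arm.dwell(.3)
arm.move_straight(g+[0,0,.2],speed=.15)
arm.reach([.198,-.645,.239],down(17)); st()
c=cap("top","pics/t5.png");P=cloud(c);hsv=cv2.cvtColor(c["color"],cv2.COLOR_RGB2HSV)
m=(abs(P[...,0]-.527)<.14)&(abs(P[...,1]+.182)<.1)&(P[...,2]>.024)&(P[...,2]<.06)&(hsv[...,2]<70)
p=P[m];print(cv2.minAreaRect(p[:,:2].astype(np.float32)),np.percentile(p[:,2],[5,50,95]))
E
```

```text
held t 20.88 p [ 0.5047 -0.3016  0.0669] w 0.0248 f 58.9 F [-0.2  0.9 -2.3]
True t 23.72 p [ 0.4819 -0.1779  0.0154] w 0.0251 f 60.1 F [-0.7  1.   6.2]
 t 27.99 p [ 0.1996 -0.6442  0.239 ] w 0.0853 f 0.0 F [ 0.5  0.4 -0. ]
((0.5178815126419067, -0.17984844744205475), (0.0418722964823246, 0.1780470460653305), 84.32516479492188) [0.02879569 0.03399845 0.04613456]
```

View pics/t5.png

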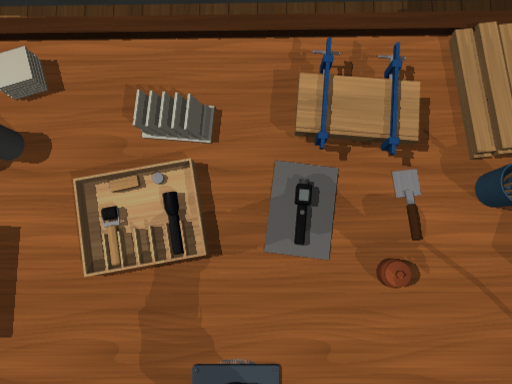

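The thermometer lies flat in the middle of the palette at (303,212). The other crate items, jar, scraper and rack look unmoved, so I'm handing in.

```bash
python3 -c "
from h import *
print(ticket.hand_in())"
```

```text
the job is handed in; nothing more can be done
None
```

I handed the job in at about 28 s of the 66 s allowed: the thermometer was laid on the palette, re-gripped by its handle, held still for over 2 s aimed at the board edge from about 8 cm, and laid back flat in the middle of the palette, with nothing else visibly moved; the hand-in returned no verdict.

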